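Press the control-station cover home evenly with its four push-on caps

ROBOT

A 6-joint arm with a two-finger parallel gripper is mounted at the origin on a cart in front of the work surface, level with it; the furniture and walls round the work are solid. World frame = base frame: x ahead of the robot, y to its left, z up, the work surface at z = 0. Lengths are in m, angles in degrees, forces in N, time in s.
With the tool pointing down it reaches from about 0.4 to 0.825 m from the base axis. Payload 7 kg.
Tool frame: the origin (TCP) lies midway between the tips of the shut fingers; the grasp point (between the pads) lies 19 mm behind it; z points along the fingers, y is the direction in which the jaws open and shut (so a half turn about z gives the same grasp; the last joint's range is limited). The gripper opens to 85 mm and grips with 20 to 120 N. Pads are 22 mm wide; open, the fingers measure 114 mm over their backs; the gripper's body (76 mm by 85 mm) begins 54 mm behind the grasp point. The pads swing forward as they close: fully open they stand 13 mm farther back than shut.
Start: joints at [92.195, 20.546, 0.682, 0, -70.136, -16.507], TCP at [0.167, 0.654, 0.231] pointing down, gripper open.
Joint ranges: [-176.03, 176.03], [-82.01, 121.73], [-58.28, 71.71], [-173.87, 95.51], [-174.79, -0.11], [-173.66, 173.66]. Speed limits (degrees/s): [136.94, 136.94, 172.46, 180, 180, 180].

INTERFACE

Orientations are given as [roll, pitch, yaw] about the fixed x, y, z axes, in that order (R = Rz(yaw) Ry(pitch) Rx(roll)).
In Python, from rig import robot gives the robot as it stands. The module is installed in compiled form; this text tells all that it offers. Calls block until the motion is done:
- robot.movep(position, orientation): joint-space move of the TCP to a pose.
- robot.move_straight(position, frame=None, rate=0.15, force_limit=None): straight line of the TCP; frame=None keeps the orientation; rate is the mean speed in m/s. With force_limit (N) it stops when the force on the tool has changed by that much, and returns True; else False.
- robot.set_joints(angles): joint-space move.
- robot.set_gripper(opening, squeeze=None): finger opening in m; squeeze is the grip in N (None keeps the last); returns when the fingers have stopped.
- robot.dwell(seconds).
- robot.solve_ik(position, orientation): joint angles nearest the present ones, or None.
- robot.get_obs(): the state.
- robot.snapshot(name): name is "scene" or "top"; returns a dict with "img" (400x640x3 uint8, red, green, blue), "vertical_fov" (degrees; the focal length in pixels is half the picture's height over the tangent of half this angle, whatever the lens; pixels are square), "cx", "cy" (the principal point, pixels), "position" and "orientation" of the camera in the world. Camera axes: x right, y down, z forward; pixel columns grow to the right and rows downward; lengths in m; the calibration is good to about 2 mm. A picture is of the moment at which its call begins. There is no depth.
A pose or a line that the arm cannot do raises robot.IKError and nothing moves.
- robot.job_done(): hands the job in, once; it reports no verdict.
The state is a dict: "t": time; "qpos": joint angles; "joint_vel": joint speeds; "joint_efforts": joint torques, N m; "tool_pos": TCP position; "tcp_rot": TCP orientation; "force": force on the tool from outside, world axes, zero at the start; "ft_torque": the same for the moment, N m; "width": finger opening in m.
Only numpy, scipy, OpenCV 4.12 (cv2) and the standard library are available. Lean on these libraries where they do the work, as an engineer would, in place of code of your own. Each camera call takes 0.05 s, during which the arm holds its last target.

TASK

Fit the square cover of the control-station box: with the fingers shut, press the four steel push-on caps down on their studs, never the cover itself. Go crosswise (one cap, the one diagonally opposite, then the other two) and push each only about 6 mm on the first round so that the cover goes down evenly; then go round crosswise again and press each cap until you feel it stop hard, without forcing it beyond that, so that the cover is seated flat and every cap is snug on it. Leave the tools lying round the box alone and let go when done.

Things in the scene. Friction and masses are not known exactly. Their poses are not given: they have to be found in the camera images.
- box: grey square box, 150 x 150 mm and 55 mm high, fixed on the desk; origin at the centre of its underside. z up; x and y along its sides. Four upright studs stand at x = +-55 mm, y = +-55 mm in this frame, each under one cap; two feet 6 mm thick stick out 19 mm at each of the +y and -y sides and a black conduit nut 21 mm at the +x side.
- cover: bare aluminium plate, 150 x 150 x 5 mm, loose on the studs, origin at the centre of its underside, z up. It starts about 16.5 mm above the box rim on a springy foam gasket (0.2 N per mm at each corner). A panel push button with a round mushroom head 40 mm across is fixed at its centre and stands 41 mm above the cover's underside; it is not to be pressed.
- seat: the four hard spacer sleeves round the studs, under the cover, on which it must come to rest; this origin is at the box's centre at rim height (55 mm above the desk). The sleeves end somewhere between 1 and 7.5 mm above the rim, the same for all four: this is not shown by the pose and has to be felt, so the cover goes down 9 to 15.5 mm in all. Pressing a cap on with 16 to 25 N against the stop seats it; more than 45 N breaks something.
- cap_a_top (a point): centre of the flat top (about 20 mm across) of the +x +y cap: a plain steel push-on retaining cap, 27 mm across at its rim, 18 mm tall, with its underside 18 mm below this point. It slides only straight down a stud. As found, its underside is 0.2 to 1 mm above the cover. It stays where it is pushed: it takes 8 N (up to 14 N as the gasket loads up) to move it, then goes hard. Diagonal partner: cap b.
- cap_b_top (a point): centre of the flat top (about 20 mm across) of the -x -y cap: a plain steel push-on retaining cap, 27 mm across at its rim, 18 mm tall, with its underside 18 mm below this point. It slides only straight down a stud. As found, its underside is 0.2 to 1 mm above the cover. It stays where it is pushed: it takes 8 N (up to 14 N as the gasket loads up) to move it, then goes hard. Diagonal partner: cap a.
- cap_c_top (a point): centre of the flat top (about 20 mm across) of the +x -y cap: a plain steel push-on retaining cap, 27 mm across at its rim, 18 mm tall, with its underside 18 mm below this point. It slides only straight down a stud. As found, its underside is 0.2 to 1 mm above the cover. It stays where it is pushed: it takes 8 N (up to 14 N as the gasket loads up) to move it, then goes hard. Diagonal partner: cap d.
- cap_d_top (a point): centre of the flat top (about 20 mm across) of the -x +y cap: a plain steel push-on retaining cap, 27 mm across at its rim, 18 mm tall, with its underside 18 mm below this point. It slides only straight down a stud. As found, its underside is 0.2 to 1 mm above the cover. It stays where it is pushed: it takes 8 N (up to 14 N as the gasket loads up) to move it, then goes hard. Diagonal partner: cap c.
- nut_driver: loose nut driver with a black handle and a bright shank, 157 x 21 x 23 mm, lying beside the box; bystander. Origin at its middle, underside.
- red_tape: loose roll of tape, 53 mm across, 18 mm high, beside the box; bystander. Origin at the centre of its underside.
- hexkey: loose black hex key, 88 x 31 x 6 mm, beside the box; bystander. Origin at its middle, underside.
- cap_a: the cap whose top is point cap_a_top; origin at the centre of its underside, z up
- cap_b: the cap whose top is point cap_b_top; origin at the centre of its underside, z up
- cap_c: the cap whose top is point cap_c_top; origin at the centre of its underside, z up
- cap_d: the cap whose top is point cap_d_top; origin at the centre of its underside, z up

How it is judged (in metres and radians):
On the way:
1. all four caps have been pushed part way (3 mm) (distance of each of cap_a_top, cap_b_top, cap_c_top, cap_d_top from where it was at the start of the episode above 0.003 m), for 0.1 s.
At the end, for the whole second after the job is handed in: The cover lies on its hard seat (bearing on it with more than 0.3 N), level within 0.012 rad and at rest, and each cap's underside is within 1.5 mm of the cover's top (angle between cover's own z axis and vertical below 0.012 rad and contact force between cover and seat above 0.3 N and linear speed of cover below 0.01 m/s and z of each of cap_a_top, cap_b_top, cap_c_top, cap_d_top in the frame of cover below 0.0245 m); the robot touches nothing.
It fails at once if out of star order: two neighbouring caps both pushed more than 3.5 mm while the other two have moved less than 2 mm, or both more than 8.8 mm while the other two have moved less than 7 mm ((distance of each of cap_a_top, cap_c_top from where it was at the start of the episode above 0.0035 m and distance of each of cap_b_top, cap_d_top from where it was at the start of the episode below 0.002 m) or (distance of each of cap_a_top, cap_d_top from where it was at the start of the episode above 0.0035 m and distance of each of cap_b_top, cap_c_top from where it was at the start of the episode below 0.002 m) or (distance of each of cap_b_top, cap_c_top from where it was at the start of the episode above 0.0035 m and distance of each of cap_a_top, cap_d_top from where it was at the start of the episode below 0.002 m) or (distance of each of cap_b_top, cap_d_top from where it was at the start of the episode above 0.0035 m and distance of each of cap_a_top, cap_c_top from where it was at the start of the episode below 0.002 m) or (distance of each of cap_a_top, cap_c_top from where it was at the start of the episode above 0.0088 m and distance of each of cap_b_top, cap_d_top from where it was at the start of the episode below 0.007 m) or (distance of each of cap_a_top, cap_d_top from where it was at the start of the episode above 0.0088 m and distance of each of cap_b_top, cap_c_top from where it was at the start of the episode below 0.007 m) or (distance of each of cap_b_top, cap_c_top from where it was at the start of the episode above 0.0088 m and distance of each of cap_a_top, cap_d_top from where it was at the start of the episode below 0.007 m) or (distance of each of cap_b_top, cap_d_top from where it was at the start of the episode above 0.0088 m and distance of each of cap_a_top, cap_c_top from where it was at the start of the episode below 0.007 m)).
It fails at once if not a little at a time: a cap driven more than 8.5 mm while the one opposite has moved less than 1.5 mm, or the cover cocked by more than 0.085 rad ((distance of cap_a_top from where it was at the start of the episode above 0.0085 m and distance of cap_b_top from where it was at the start of the episode below 0.0015 m) or (distance of cap_b_top from where it was at the start of the episode above 0.0085 m and distance of cap_a_top from where it was at the start of the episode below 0.0015 m) or (distance of cap_c_top from where it was at the start of the episode above 0.0085 m and distance of cap_d_top from where it was at the start of the episode below 0.0015 m) or (distance of cap_d_top from where it was at the start of the episode above 0.0085 m and distance of cap_c_top from where it was at the start of the episode below 0.0015 m) or angle between cover's own z axis and vertical above 0.085 rad).
It fails at once if a cap forced with more than 45 N (contact force between the fingers and cap_a above 45 N or contact force between the fingers and cap_b above 45 N or contact force between the fingers and cap_c above 45 N or contact force between the fingers and cap_d above 45 N).
It fails at once if the cover or its button pressed directly (more than 3 N) (contact force between any of the fingers, the arm and cover above 3 N).
It fails at once if a bystander tool moved by more than 30 mm (distance of any of nut_driver, red_tape, hexkey from where it was at the start of the episode above 0.03 m).
It also fails if it takes over 67 s, if anything falls off the work surface, if the arm or the gripper's body presses on something with over 40 N, if the wrist force passes 120 N, or if a joint passes its speed limit or range.

## Working session

There is one attempt and no reset: what is moved stays moved. The work goes in short steps, each a Python script; the robot and the scene stay as the last script left them, time stands still between calls to the robot, and variables do not carry over. Pictures are saved under pics/ and viewed, and the job is handed in when it is done.

```bash
mkdir -p pics; python3 - <<'E'
from rig import robot
import cv2
o=robot.get_obs(); print(o)
for n in("scene","top"):
    s=robot.snapshot(n); cv2.imwrite(f"pics/{n}0.png",s["img"][:,:,::-1]); print(n,{k:v for k,v in s.items() if k!="img"})
E
```

```text
{'t': 0.0, 'qpos': array([ 9.21938305e+01,  2.05911241e+01,  6.32150686e-01, -2.17466813e-02,
       -7.01369069e+01, -1.65059838e+01]), 'joint_vel': array([ 0.08404081,  0.0002552 , -0.00804187, -0.04598743, -0.04093891,
       -0.08599476]), 'joint_efforts': array([-2.39616609e-03, -5.83316016e+01,  2.93417466e+01,  6.93666503e+00,
       -5.93554912e-03,  4.76940002e-06]), 'tool_pos': array([0.16677097, 0.65354914, 0.23034976]), 'tcp_rot': array([ 1.79902262e+02, -7.64328069e-03, -1.43195529e+01]), 'force': array([-0.2365374 , -0.73904905,  0.28308118]), 'ft_torque': array([-0.02529043, -0.01459034,  0.05045453]), 'width': 0.08561736332301169}
scene {'vertical_fov': 44.14332136065298, 'cx': 323.2881344094256, 'cy': 198.45172090958008, 'position': array([ 0.10797741, -0.32146084,  0.71265066]), 'orientation': array([-138.93942556,    0.30257845,  -45.90022955])}
top {'vertical_fov': 49.33743744629446, 'cx': 311.58578490576485, 'cy': 196.8446827520175, 'position': array([0.39059115, 0.06513652, 0.92578786]), 'orientation': array([-172.0839339 ,    1.02534461,  -88.56587776])}
```

View pics/scene0.png

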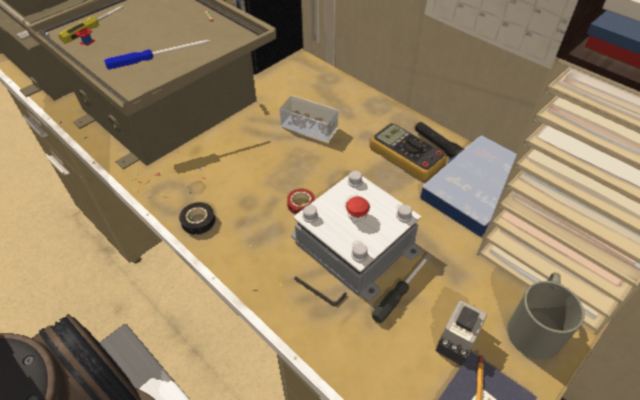

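View pics/top0.png

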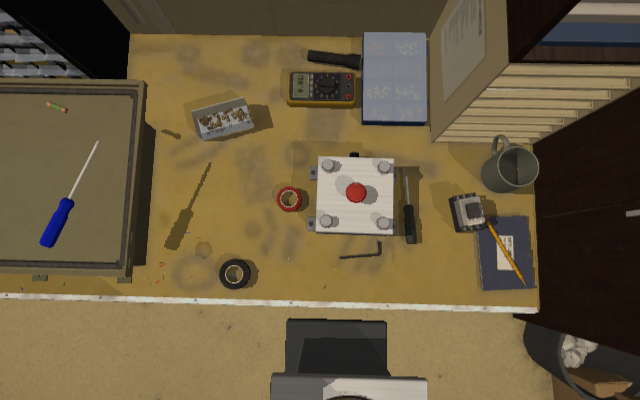

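The top view shows the box at about (355,195). The conduit nut at (354,154) is on the +x side (image up), and the caps are near (327,166), (386,167), (326,221) and (385,223). I'll zoom in for accurate pixel positions.

```bash
python3 - <<'E'
import cv2
for n,(x,y,w,h) in {"scene":(280,160,160,120),"top":(290,140,140,105)}.items():
    i=cv2.imread(f"pics/{n}0.png")[y:y+h,x:x+w]
    cv2.imwrite(f"pics/{n}0z.png",cv2.resize(i,(int(w*(5 if n=="scene" else 5.714)),600),interpolation=cv2.INTER_CUBIC))
E
```

```text
(no output)
```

View pics/scene0z.png

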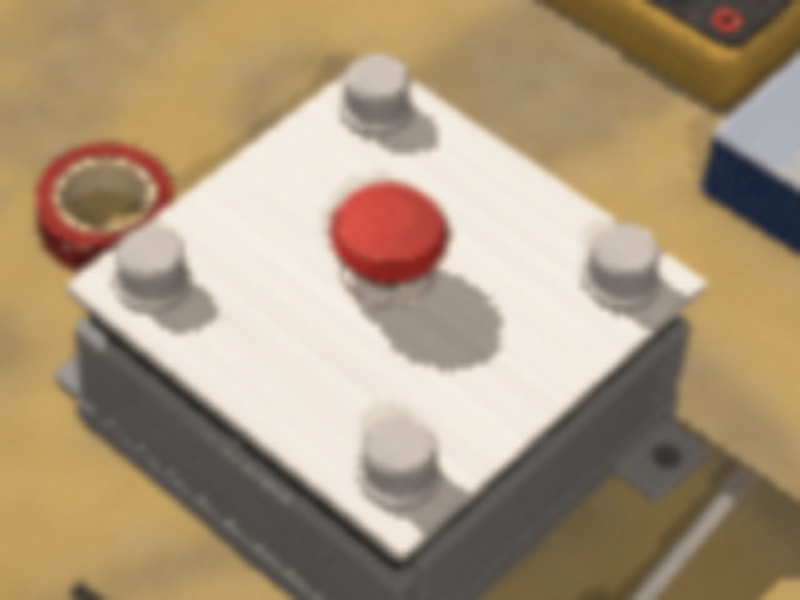

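View pics/top0z.png

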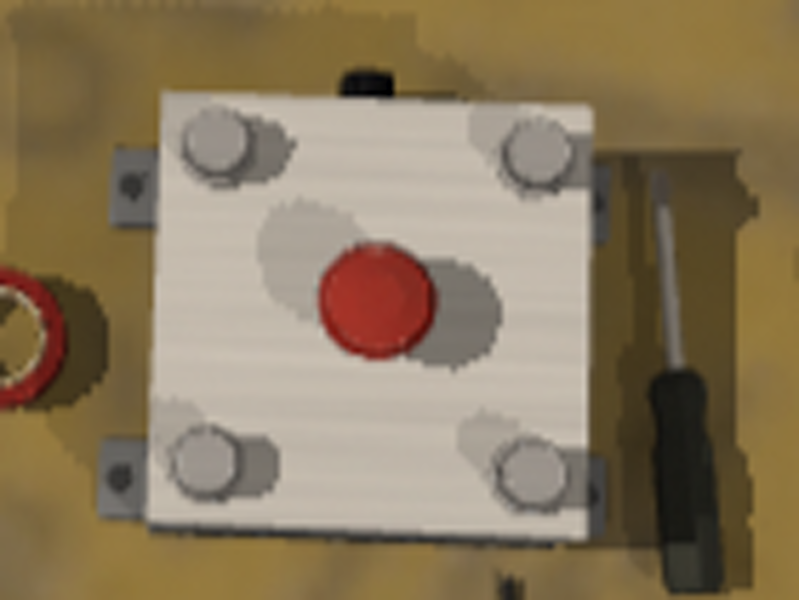

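Pixel positions of the cap tops, in the zoomed crops:

| Cap | Top view | Scene view |
|---|---|---|
| a | (217,140) | (377,80) |
| b | (532,470) | (398,442) |
| c | (538,150) | (623,248) |
| d | (206,460) | (150,252) |

Next I'll fit x, y, yaw and z from both cameras.

```bash
cat > h.py <<'E'
import numpy as np
from scipy.spatial.transform import Rotation as R
CAM={"scene":(44.14332136065298,323.2881344094256,198.45172090958008,[ 0.10797741,-0.32146084,0.71265066],[-138.93942556,0.30257845,-45.90022955]),
"top":(49.33743744629446,311.58578490576485,196.8446827520175,[0.39059115,0.06513652,0.92578786],[-172.0839339,1.02534461,-88.56587776])}
def proj(n,P):
    f,cx,cy,p,o=CAM[n]; f=200/np.tan(np.radians(f/2))
    q=R.from_euler('xyz',o,degrees=True).inv().apply(np.atleast_2d(P)-np.array(p))
    return np.c_[cx+f*q[:,0]/q[:,2],cy+f*q[:,1]/q[:,2]]
E
python3 - <<'E'
from h import *
from scipy.optimize import least_squares
S=np.array([[55,55],[-55,-55],[55,-55],[-55,55]])/1e3
K=np.array([[75,75],[-75,-75],[75,-75],[-75,75]])/1e3
top=lambda a:np.array(a)/5.714-.41+[290,140]
sc=lambda a:np.array(a)/5-.4+[280,160]
ob={"top":(top([[217,140],[532,470],[538,150],[206,460]]),top([[163,93],[590,540],[592,105],[148,527]])),
"scene":(sc([[377,77],[398,440],[623,247],[150,250]]),sc([[375,48],[400,562],[706,283],[70,287]]))}
def res(v,cams,full=False):
    Rz=np.array([[np.cos(v[2]),-np.sin(v[2])],[np.sin(v[2]),np.cos(v[2])]])
    out=[]
    for c in cams:
        for pts,o,z in((S,ob[c][0],v[3]),(K,ob[c][1],v[3]-.0186)):
            if c=="scene" and pts is K:
                pass
            P=np.c_[pts@Rz.T+v[:2],np.full(4,z)]
            out.append((proj(c,P)-o))
    return np.concatenate(out) if full else np.concatenate(out).ravel()
for cams in(["top"],["scene"],["top","scene"]):
    r=least_squares(res,[.5,0,0,.095],args=(cams,),loss='soft_l1')
    print(cams,r.x,np.degrees(r.x[2]),"rms px",np.sqrt(np.mean(res(r.x,cams)**2)))
    if len(cams)==2: print(res(r.x,cams,True).round(1))
v=r.x;Rz=np.array([[np.cos(v[2]),-np.sin(v[2])],[np.sin(v[2]),np.cos(v[2])]])
print(S@Rz.T+v[:2])
E
```

```text
['top'] [ 0.515466   -0.0010885  -0.00886342  0.09388002] -0.5078365800620047 rms px 0.40278461713730435
['scene'] [ 5.14638868e-01  2.71735786e-05 -1.68211916e-02  9.34470787e-02] -0.9637832874784111 rms px 0.6117651793590035
['top', 'scene'] [ 0.5148667  -0.00052148 -0.01348223  0.09386338] -0.7724747842939573 rms px 0.5984952689732389
[[-0.2  0.2]
 [ 0.4  0.9]
 [ 0.3  0.4]
 [-0.2  0.5]
 [-0.6  0.2]
 [-1.   0. ]
 [-0.3  0.7]
 [-0.8 -0.6]
 [ 0.4 -0.2]
 [ 0.8  0.7]
 [ 1.  -0. ]
 [ 0.3 -0.2]
 [-0.3  1.4]
 [ 0.7 -1.3]
 [ 0.1 -0.2]
 [-0.4 -0.3]]
[[ 0.5706032   0.05373202]
 [ 0.4591302  -0.05477498]
 [ 0.5691202  -0.05625798]
 [ 0.4606132   0.05521502]]
```

Both cameras agree to about 1.5 mm, and the fitted cap top height of 0.094 m is close to the expected 0.095 m. Next: close the fingers, move above cap a and do a first careful press.

```bash
cat >> h.py <<'E'
CAPS=dict(a=(.5706,.0537),b=(.4591,-.0548),c=(.5691,-.0563),d=(.4606,.0552))
ORI=[180,0,-1]
def st(robot,tag):
    o=robot.get_obs(); print(tag,"t%.2f"%o["t"],"pos",o["tool_pos"].round(4),"F",o["force"].round(1),flush=True); return o
def over(robot,k):
    x,y=CAPS[k]; robot.move_straight([x,y,.128],rate=.2)
def touch(robot,k,zh,lim=4.5):
    x,y=CAPS[k]; robot.move_straight([x,y,zh],rate=.08); robot.dwell(.1)
    h=robot.move_straight([x,y,zh-.016],rate=.012,force_limit=lim)
    return h,st(robot,k+" touch %s"%h)
E
python3 - <<'E'
from rig import robot
from h import *
import cv2
robot.set_gripper(0,20)
robot.movep([*CAPS["a"],.14],ORI)
for k in CAPS:
    for z in(.16,.09,.075): assert robot.solve_ik([*CAPS[k],z],ORI) is not None
st(robot,"above")
s=robot.snapshot("scene"); cv2.imwrite("pics/above_a.png",cv2.resize(s["img"][140:290,250:450,::-1],(800,600)))
E
```

```text
above t3.45 pos [0.5708 0.0544 0.1401] F [-1.3 -0.9 -0.3]
```

View pics/above_a.png

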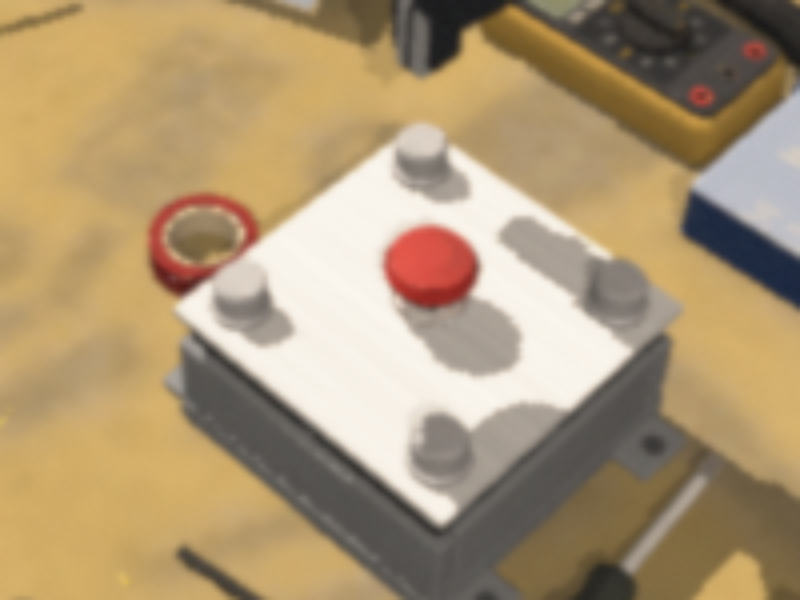

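The shut fingertips, at zoomed pixel (425,70), are straight above cap a at (421,140). Now the press.

```bash
cat >> h.py <<'E'
def part(robot,k,depth=.006,zh=.101):
    h,o=touch(robot,k,zh)
    if not h: over(robot,k); raise SystemExit("no contact")
    z0=o["tool_pos"][2]; x,y=CAPS[k]
    s=robot.move_straight([x,y,z0-depth],rate=.012,force_limit=22)
    o=st(robot,k+" pushed stop=%s depth %.1f"%(s,0)); print("  depth mm",(z0-o["tool_pos"][2])*1e3)
    return z0
E
python3 - <<'E'
from rig import robot
from h import *
part(robot,"a")
robot.dwell(.1); st(robot,"settled")
over(robot,"a"); st(robot,"up")
E
```

```text
a touch True t4.92 pos [0.5706 0.0537 0.0947] F [ 0.8 -0.1  2.5]
a pushed stop=False depth 0.0 t5.56 pos [0.5707 0.0537 0.0894] F [-2.7  0.6  7.9]
  depth mm 5.318566639883657
settled t5.66 pos [0.5707 0.0537 0.0894] F [-2.8  1.2  7.5]
up t6.01 pos [0.5709 0.0539 0.1287] F [-0.2 -0.9  0.3]
```

```bash
python3 - <<'E'
from rig import robot
from h import *
import cv2
for k in "bcd":
    if k=="b": over(robot,k)
    else: over(robot,k)
    part(robot,k,.0065); over(robot,k)
st(robot,"up")
s=robot.snapshot("scene"); cv2.imwrite("pics/r1.png",cv2.resize(s["img"][140:290,250:450,::-1],(800,600)))
E
```

```text
b touch True t8.20 pos [ 0.4591 -0.0548  0.0949] F [-0.3 -0.2  0.3]
b pushed stop=False depth 0.0 t8.88 pos [ 0.4591 -0.0548  0.0888] F [-2.3  0.9  7.3]
  depth mm 6.051147428127416
c touch True t11.22 pos [ 0.5691 -0.0563  0.0945] F [0.8 1.1 2.2]
c pushed stop=False depth 0.0 t11.89 pos [ 0.5692 -0.0563  0.0885] F [-2.6  1.   6.4]
  depth mm 5.9475441063319
d touch True t14.45 pos [0.4606 0.0552 0.0943] F [0.8 0.3 0.9]
d pushed stop=False depth 0.0 t15.13 pos [0.4607 0.0553 0.0883] F [-2.4  0.4  7.6]
  depth mm 6.038547745924813
up t15.48 pos [0.4608 0.0554 0.1286] F [ 0.1 -0.4 -1. ]
```

View pics/r1.png

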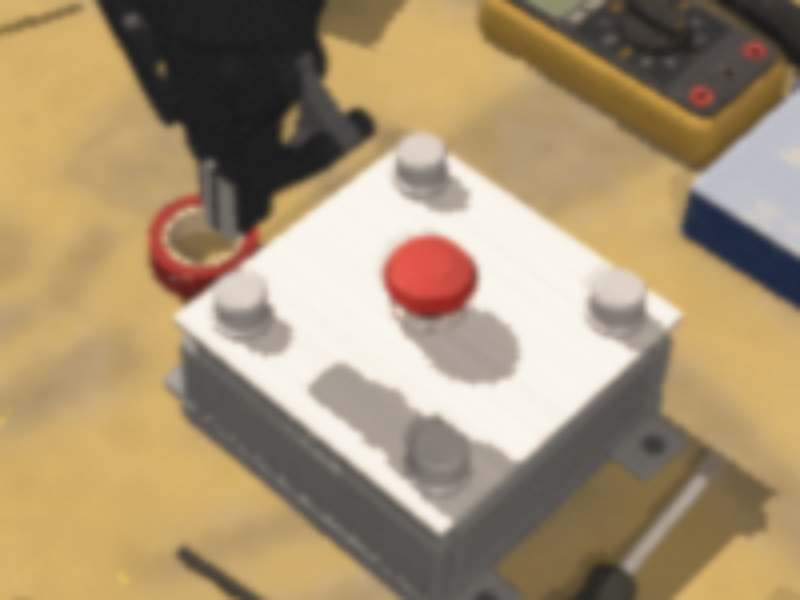

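All four caps are down about 6 mm and the cover has come down level. Second round: press to the hard stop, taking cap a first to see how the stop behaves.

```bash
cat >> h.py <<'E'
def full(robot,k,zh=.094,lim=20,zmin=.076,rate=.008):
    x,y=CAPS[k]; robot.move_straight([x,y,zh],rate=.08); robot.dwell(.15)
    s=robot.move_straight([x,y,zmin],rate=rate,force_limit=lim)
    st(robot,k+" full stop=%s"%s); robot.dwell(.15); o=st(robot,"   settled"); return s,o
E
python3 - <<'E'
from rig import robot
from h import *
over(robot,"a")
print(full(robot,"a")[0])
over(robot,"a"); st(robot,"up")
E
```

```text
a full stop=True t18.72 pos [0.5707 0.0537 0.0799] F [-2.   0.8  5.6]
   settled t18.87 pos [0.5707 0.0537 0.0799] F [-1.6 -0.3  5.1]
True
up t19.26 pos [0.571  0.0539 0.1288] F [-0.3  0.8  0.7]
```

```bash
python3 - <<'E'
from rig import robot
from h import *
for k in "bcd":
    over(robot,k)
    s,o=full(robot,k); over(robot,k)
    if not s: break
st(robot,"up")
E
```

```text
b full stop=True t22.68 pos [ 0.4591 -0.0548  0.0791] F [-0.5  0.7  6. ]
   settled t22.83 pos [ 0.4591 -0.0548  0.0791] F [-1.7  1.   4.8]
c full stop=True t26.50 pos [ 0.5692 -0.0564  0.079 ] F [-1.   0.5  5.4]
   settled t26.65 pos [ 0.5692 -0.0564  0.079 ] F [-1.4  0.7  4.1]
d full stop=True t30.46 pos [0.4606 0.0552 0.0791] F [-1.8  0.5  6.1]
   settled t30.61 pos [0.4606 0.0552 0.0791] F [-1.9  0.8  5.9]
up t31.01 pos [0.461  0.0555 0.1287] F [-0.2 -0.5 -0.7]
```

Caps b, c and d stopped at 0.0790–0.0791, but cap a stopped at 0.0799 while the cover was still tilted. I'll do a snugging round from cap a, with the same force stop and plenty of time left.

```bash
python3 - <<'E'
from rig import robot
from h import *
import cv2
for k in "abcd":
    over(robot,k)
    s,o=full(robot,k,zh=.0825,lim=21,zmin=.0745,rate=.006); over(robot,k)
x,y=CAPS["d"]; robot.move_straight([x-.02,y+.1,.25],rate=.2)
st(robot,"away")
for n,(a,b,c,d) in {"scene":(140,290,250,450),"top":(140,245,290,430)}.items():
    s=robot.snapshot(n); cv2.imwrite(f"pics/{n}_end.png",cv2.resize(s["img"][a:b,c:d,::-1],(800,600),interpolation=cv2.INTER_CUBIC))
E
```

```text
a full stop=True t33.42 pos [0.5707 0.0537 0.0791] F [-1.4  0.1  5.1]
   settled t33.58 pos [0.5707 0.0537 0.0791] F [-1.1  0.5  4.9]
b full stop=True t36.56 pos [ 0.4591 -0.0548  0.0791] F [-2.   1.1  6. ]
   settled t36.71 pos [ 0.4591 -0.0548  0.0791] F [-1.2  0.5  6.3]
c full stop=True t39.52 pos [ 0.5691 -0.0563  0.0791] F [-1.8  1.4  5.1]
   settled t39.67 pos [ 0.5691 -0.0563  0.0791] F [-1.1  0.3  5.2]
d full stop=True t42.66 pos [0.4606 0.0552 0.0791] F [-2.3  0.9  5.9]
   settled t42.81 pos [0.4606 0.0552 0.0791] F [-1.3  0.2  5.7]
away t44.15 pos [0.44   0.1546 0.2487] F [ 0.  -0.6  0.8]
```

View pics/scene_end.png

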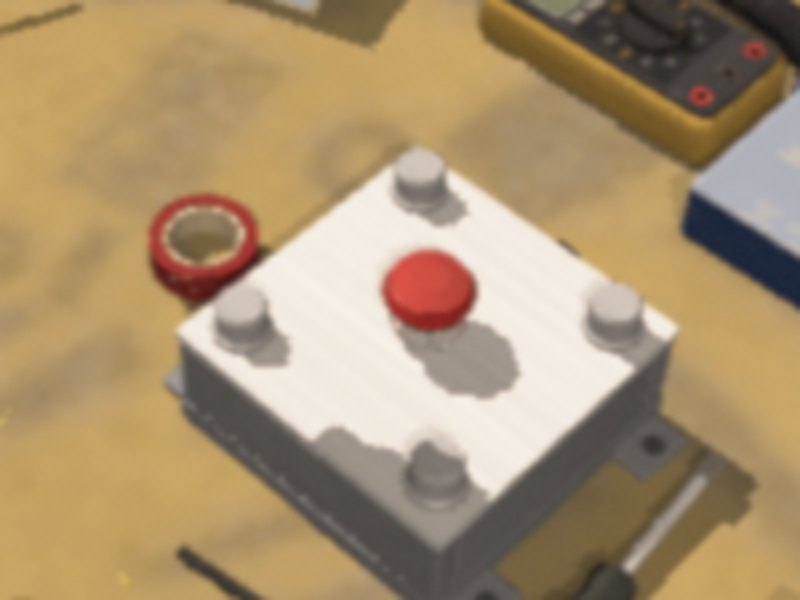

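View pics/top_end.png

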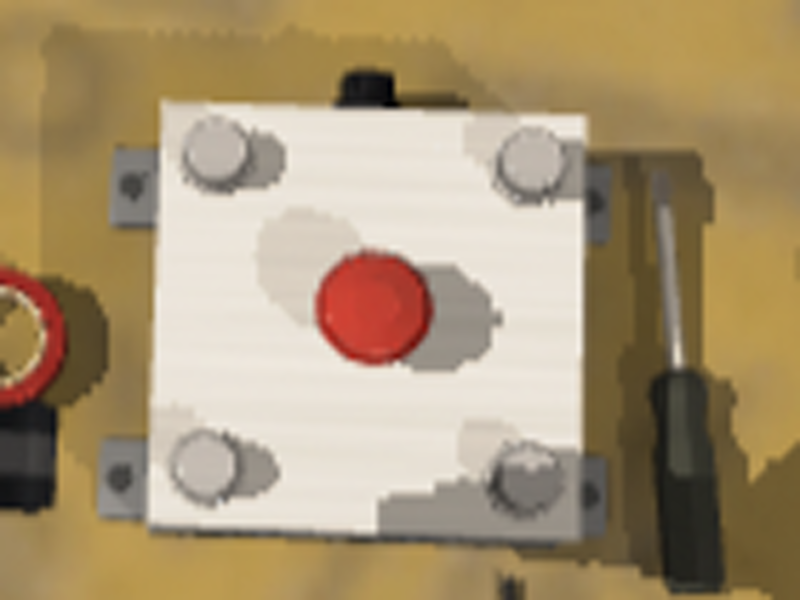

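All four caps now stop hard at z = 0.0791. That puts the cover's underside at about 0.056, roughly 1 mm above the rim and within the stated range. In the pictures the cover is flat, its gap is closed, and the tape and nut driver haven't moved.

```bash
python3 - <<'E'
from rig import robot
robot.job_done(); print(robot.get_obs()["t"])
E
```

```text
the job is handed in; nothing more can be done
the job is handed in; nothing more can be done
```

The cover is seated flat and all four caps are pressed on to a hard stop. I handed the job in soon after t = 44.2 s of the 67 s; no verdict is reported.

- **First round:** with the fingers shut, I pushed the caps crosswise (a, b, c, d) by 5.3, 6.1, 5.9 and 6.0 mm. Cap a came up slightly short of 6 mm because the arm yielded a little under load.
- **Second round:** I pressed each cap crosswise until the force stop at 20 N. Cap a stopped 0.8–0.9 mm higher than the others, at 0.0799 m against 0.0790–0.0791 m, because the cover was still tilted.
- **Third round:** I added this round with a 21 N stop to correct cap a. All four caps then stopped at 0.0791 m, so the cover is level as measured and sits about 1 mm above the rim, at the low end of the allowed range.

**Last checks:** the final pictures show the cover flat with its gap closed. The tape and nut driver had not moved; the hex key was only partly in view, but what showed had not moved. The gripper was clear of everything. The force readings came after each stop, when the load had already eased to about 5 N, so I did not measure the peak directly; the 20–21 N stop threshold is the only evidence for it.

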